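# Change over the component reel dispenser

## Task

Change over the reel dispenser: put the orange and yellow reels left in it (one or both are there) back on edge into free slots of the storage rack, and stand every blue, white, black and green reel of the rack on edge in a bay of its own in the dispenser. Then thread the spindle from the entry end through all the upright plates and reels until its red grip is fully home against the first plate; keep hold of it until the sprung roller jaws have closed on its neck, and only then let go. Leave the other things on the bench where they are.

Things in the scene. Friction and masses are not known exactly. Their poses are not given: they have to be found in the camera images.
- dispenser: fixed reel dispenser, dark blue base 150 x 196 mm. Origin: on the bench below the middle bay; y: along the line of holes, from the entry end to the catch; z up. Four upright aluminium plates, 34 mm wide (x), 6 mm thick (y), 116 mm high, at y = -75, -25, 25, 75 mm, each with a 12 mm hole at x = 0, z = 100 mm. Three bays between them, one reel each. It may be turned a little on the bench.
- entry_hole (a point): centre of the hole in the dispenser's first plate, on its outer face (dispenser x = 0, y = -78, z = 100 mm), where the spindle goes in towards +y
- bay_1 (a point): where the centre of a reel in the first bay belongs (dispenser x = 0, y = -50, z = 100 mm). The reel's rim rests on two 10 mm steel bars along y at x = -55 and 55 mm, top of the reel at z = 189 mm. Two pairs of upright 8 mm dowels with round tops (z = 88 mm, x = -55 and 55 mm) make a slot 15.5 mm wide, so it may stand off centre by 2 mm and lean by up to 0.07 rad.
- bay_2 (a point): the same for the middle bay (dispenser y = 0)
- bay_3 (a point): the same for the last bay, next to the catch (dispenser y = 50 mm)
- jaw_front (a joint): sprung roller jaw of the black catch beyond the last plate (dispenser y = 82 to 102 mm, 76 mm wide, up to z = 120 mm), on the -x side: how far it is pushed open in m; 0 = shut, 2 mm between the two rollers (at y = 88 mm). The spindle's head pushes each jaw 3 mm open, then both close on the neck (about 1 mm). Passing takes a push of about 5 to 10 N along the spindle.
- jaw_back (a joint): the same for the jaw on the dispenser's +x side
- rack: fixed storage rack, grey base 150 x 210 mm with wooden dowels. Origin: on the bench at its middle; y: along its row of four slots, centred at y = -75, -25, 25, 75 mm, with bars and dowels like the dispenser's bays and no plates. Reels stand in it on edge, their bores along y, centre at z = 100 mm, top at z = 189 mm.
- spindle: spindle, 277 mm, 210 g: square red grip 18 x 18 x 90 mm, round steel shaft 8 mm thick and 187 mm long. Origin: on the axis at the grip's front face, where the shaft begins; y: along the axis to the tip (grip at y = -90 to 0 mm). It lies level on its grip on the bench, axis 9 mm up; centre of mass at about y = -31 mm. Fully home, the grip's front face touches the first plate (dispenser y = -78 mm).
- spindle_tip (a point): end of the spindle's rounded head (8 mm thick, 14 mm long), 187 mm in front of the spindle's origin; behind the head is a neck 4.4 mm thick and 14 mm long, its middle 166 mm from the origin
- multimeter: bystander: red handheld multimeter lying on the bench, 145 x 78 x 37 mm, origin under its middle
- circuit_board: bystander: green circuit board, 115 x 85 mm, 22 mm high, origin under its middle
- small_board: bystander: green circuit board, 120 x 75 mm, 22 mm high, origin under its middle
- screwdriver: bystander: screwdriver with orange handle, 160 mm long, lying on the bench
- tape_roll: bystander: yellow tape roll lying flat, 76 mm in diameter, 19 mm high, origin under its middle
- mug: bystander: white mug, 80 mm in diameter, 92 mm high, origin under its middle
- reel_blue_centre (a point): centre of a component reel: blue plastic disc, 178 mm in diameter, 12 mm thick, 100 to 160 g, solid to the touch, with a 13 mm bore through its centre. y axis: along the bore, either way round; it may be turned about its bore by any angle. Starts on edge in one of the rack's slots, or is absent (None).
- reel_white_centre (a point): centre of a component reel: white plastic disc, 178 mm in diameter, 12 mm thick, 100 to 160 g, solid to the touch, with a 13 mm bore through its centre. y axis: along the bore, either way round; it may be turned about its bore by any angle. Starts on edge in one of the rack's slots, or is absent (None).
- reel_black_centre (a point): centre of a component reel: black plastic disc, 178 mm in diameter, 12 mm thick, 100 to 160 g, solid to the touch, with a 13 mm bore through its centre. y axis: along the bore, either way round; it may be turned about its bore by any angle. Starts on edge in one of the rack's slots, or is absent (None).
- reel_green_centre (a point): centre of a component reel: green plastic disc, 178 mm in diameter, 12 mm thick, 100 to 160 g, solid to the touch, with a 13 mm bore through its centre. y axis: along the bore, either way round; it may be turned about its bore by any angle. Starts on edge in one of the rack's slots, or is absent (None).
- reel_orange_centre (a point): centre of a component reel: orange plastic disc, 178 mm in diameter, 12 mm thick, 100 to 160 g, solid to the touch, with a 13 mm bore through its centre. y axis: along the bore, either way round; it may be turned about its bore by any angle. Starts on edge in the first or last bay of the dispenser, or is absent (None).
- reel_yellow_centre (a point): centre of a component reel: yellow plastic disc, 178 mm in diameter, 12 mm thick, 100 to 160 g, solid to the touch, with a 13 mm bore through its centre. y axis: along the bore, either way round; it may be turned about its bore by any angle. Starts on edge in the first or last bay of the dispenser, or is absent (None).

How it is judged:
By the outcome, as a careful person would: the job done as asked, in the order asked, and still so for the second after the job is handed in, with the robot touching nothing.
Of reel_blue, reel_white, reel_black, reel_green only 2 to 3 are there at a start; the rules pass over those that are not, and their reading is None.
Of reel_orange, reel_yellow only 1 to 2 are there at a start; the rules pass over those that are not, and their reading is None.
At some moment in a run one of spindle may be knocked a few centimetres aside while the robot is not near it.
It also fails if it takes over 210 s, if anything falls off the work surface, if the arm or the gripper's body presses on something with over 40 N, if the wrist force passes 120 N, or if a joint passes its speed limit or range.

## Robot

A 6-joint arm with a two-finger parallel gripper is mounted at the origin on the work surface. World frame = base frame: x ahead of the robot, y to its left, z up, the work surface at z = 0. Lengths are in mm, angles in rad, forces in N, time in s.
With the tool pointing down it reaches from about 275 to 875 mm from the base axis. Payload 12.5 kg.
Tool frame: the origin (TCP) lies on the centre line of the jaws, within the pads' length; the fingertips stand 19 mm ahead of it and the grasp point (between the pads) is the TCP; z points along the fingers, y is the line along which they close (so a half turn about z gives the same grasp; the last joint's range is limited). The gripper opens to 85 mm and grips with 20 to 120 N. Pads are 22 mm wide; open, the fingers measure 114 mm over their backs; the gripper's body (76 mm by 85 mm) begins 54 mm behind the grasp point. The pads swing forward as they close: fully open they stand 13 mm farther back than shut.
Start: joints at [-0.085, 0.351, 1.652, -0, 1.139, -0.085], TCP at [549.986, 0.027, 250.29] pointing down, gripper open.
Joint ranges: [-2.75, 2.75], [-0.79, 2.1], [0.01, 2.65], [-1.57, 4.71], [0.07, 3.14], [-2.87, 2.87]. Speed limits (rad/s): [2.22, 2.22, 2.79, 3.14, 3.14, 3.14].

## Interface

Orientations are given as a 3x3 rotation matrix whose columns are the frame's x, y, z axes.
In Python, from station import arm, ik, eyes gives the robot as it stands. Calls block until the motion is done:
- arm.move_to(position, orientation): joint-space move of the TCP to a pose.
- arm.servo_line(position, v=150, rot=None): straight line of the TCP; rot=None keeps the orientation; v is the mean speed in mm/s.
- arm.set_joints(angles): joint-space move.
- arm.command_gripper(opening, f_grip=None): opening from 0.0 (shut) to 1.0 (fully open); f_grip is the grip in N (None keeps the last); returns when the fingers have stopped.
- arm.dwell(seconds).
- ik(position, orientation): joint angles nearest the present ones, or None.
- arm.observe(): the state.
- eyes.grab_frame(name): name is "scene" or "side" or "wrist"; returns a dict with "img" (384x512x3 uint8, red, green, blue), "depth" (384x512 float32, mm along the optical axis (not along the pixel's ray), 0 where there is no reading), "fx", "fy", "cx", "cy" (pixels), "dist_coeffs" ([k1, k2, p1, p2, k3] as OpenCV has them; the pictures are not rectified), "R" (3x3) and "t" (3): a world point X has camera coordinates R X + t; the wrist camera has in their place "tool_from_camera" (4x4, takes a point from camera to tool coordinates, whose origin is the TCP and whose axes are the flange's). Camera axes: x right, y down, z forward; pixel columns grow to the right and rows downward; lengths in mm; the calibration is good to about 2 mm. A picture is of the moment at which its call begins: read the wrist's pose just before it.
A pose or a line that the arm cannot do raises arm.PlanningError and nothing moves.
- arm.job_done(): hands the job in; it is judged then, once.
Trained networks look in a picture, given as the dict that the camera call returned (one of the last four; its "shot" number tells which), for a name from the list of things; names that differ only in an ending like _2 or _b are one class to them, and where a whole thing is asked for, a point or a joint stands for the part that bears it (a point fixed in the world has none). Each returns a list of dicts, best first, with "score" (0 to 1); they miss things now and then, are a little off and sometimes report something else, mostly with a low value. They report only what shows in the picture. A call takes as long as a camera call.
- eyes.spot_in(picture, query): "rect" ([left, top, right, bottom] in pixels, round what is visible of it).
- eyes.place_of(picture, query): "pixel" ([column, row] in pixels: a listed point, or the origin of a listed thing).
The state is a dict: "t": time; "qpos": joint angles; "dq": joint speeds; "effort": joint torques, N m; "tool_pos": TCP position; "tool_rot": TCP orientation; "wrist_force": force on the tool from outside, world axes, zero at the start; "torque": the same for the moment, N m; "opening": opening from 0.0 (shut) to 1.0 (fully open); "gripper_force": force on a finger pad.
Only numpy, scipy, OpenCV 4.12 (cv2) and the standard library are available. Lean on these libraries where they do the work, as an engineer would, in place of code of your own. Each camera call takes 0.05 s, during which the arm holds its last target. There are 200 camera calls.

## Working session

There is one attempt and no reset: what is moved stays moved. The work goes in short steps, each a Python script; the robot and the scene stay as the last script left them, time stands still between calls to the robot, and variables do not carry over. Pictures are saved under pics/ and viewed, at most 14 in all, crops included, and the job is handed in when it is done.

```bash
ls; mkdir -p pics
cat > h.py <<'E'
import numpy as np, cv2
from station import arm, ik, eyes
def cam(f):
    K=np.array([[f['fx'],0,f['cx']],[0,f['fy'],f['cy']],[0,0,1.]]); return K,np.array(f['dist_coeffs'],float)
def pose(f,obs=None):
    if 'R' in f: return np.array(f['R']),np.array(f['t']).ravel()
    T=np.array(f['tool_from_camera']); Rw=np.array(obs['tool_rot'])@T[:3,:3]; p=np.array(obs['tool_rot'])@T[:3,3]+np.array(obs['tool_pos'])
    return Rw.T,-Rw.T@p
def ray(f,px,obs=None):
    K,d=cam(f);R,t=pose(f,obs)
    u=cv2.undistortPoints(np.array([[px]],float),K,d)[0,0]
    v=R.T@np.array([u[0],u[1],1]); return -R.T@t, v   # v scaled to unit depth
def atz(f,px,z,obs=None):
    c,v=ray(f,px,obs); return c+v*(z-c[2])/v[2]
def atd(f,px,obs=None):
    c,v=ray(f,px,obs); a,b=int(round(px[0])),int(round(px[1]))
    w=f['depth'][max(b-1,0):b+2,max(a-1,0):a+2]; w=w[w>0]
    return c+v*np.median(w) if len(w) else None
def tri(rays):
    A=np.zeros((3,3));b=np.zeros(3)
    for c,v in rays:
        v=v/np.linalg.norm(v);P=np.eye(3)-np.outer(v,v);A+=P;b+=P@c
    return np.linalg.solve(A,b)
def proj(f,X,obs=None):
    K,d=cam(f);R,t=pose(f,obs)
    return cv2.projectPoints(np.array(X,float).reshape(-1,3),cv2.Rodrigues(R)[0],t,K,d)[0].reshape(-1,2)
def cloud(f,obs=None):
    K,d=cam(f);R,t=pose(f,obs)
    h,w=f['depth'].shape; uv=np.stack(np.meshgrid(np.arange(w),np.arange(h)),-1).reshape(-1,1,2).astype(float)
    n=cv2.undistortPoints(uv,K,d)[:,0]; z=f['depth'].reshape(-1)
    P=np.c_[n*z[:,None],z]; W=(P-t)@R; W[z<=0]=np.nan
    return W.reshape(h,w,3)
def save(f,name): cv2.imwrite('pics/'+name,f['img'][:,:,::-1])
E
cat > a.py <<'E'
from h import *
np.set_printoptions(precision=1,suppress=True)
names="dispenser entry_hole bay_1 bay_2 bay_3 rack spindle spindle_tip multimeter circuit_board small_board screwdriver tape_roll mug reel_blue_centre reel_white_centre reel_black_centre reel_green_centre reel_orange_centre reel_yellow_centre".split()
F={}
for n in ('scene','side'):
    F[n]=eyes.grab_frame(n); save(F[n],n+'0.png')
    R,t=pose(F[n]); print(n,'cam at',-R.T@t,'dir',R[2])
    np.save(n+'.npy',F[n],allow_pickle=True)
import os
P={}
for q in names:
    for n in F:
        r=eyes.place_of(F[n],q)
        if r:
            d=atd(F[n],r[0]['pixel']); P[q,n]=r[0]
            print(q,n,np.array(r[0]['pixel']),round(r[0]['score'],2),'depthpt',d)
    if (q,'scene') in P and (q,'side') in P: print('   tri',tri([ray(F[n],P[q,n]['pixel']) for n in F]))
cv2.imwrite('pics/both0.png',cv2.resize(np.hstack([F[n]['img'][:,:,::-1] for n in F]),(800,300)))
print(arm.observe()['t'])
E
python3 a.py
```

```text
pics
station.py
scene cam at [ 999.7  467.7 1053.2] dir [-0.4 -0.4 -0.8]
side cam at [ -61.1  925.3 1093. ] dir [ 0.4 -0.6 -0.7]
dispenser scene [266.6 204.1] 0.82 depthpt [586.4 120.1 142.7]
dispenser side [337.1 158.7] 0.64 depthpt [ 469.8 -333.6   14.4]
   tri [460.9 -15.5 125.3]
entry_hole scene [252.2 162.3] 0.69 depthpt [539.5  22.2 171.5]
bay_1 scene [258.1 171.4] 0.81 depthpt [517.4  23.2 111.1]
bay_1 side [274.4 192.3] 0.92 depthpt [507.   22.6  99.4]
   tri [509.7  16.7  94.7]
bay_2 scene [258.1 171.4] 0.81 depthpt [517.4  23.2 111.1]
bay_2 side [274.4 192.3] 0.92 depthpt [507.   22.6  99.4]
   tri [509.7  16.7  94.7]
bay_3 scene [258.1 171.4] 0.81 depthpt [517.4  23.2 111.1]
bay_3 side [274.4 192.3] 0.92 depthpt [507.   22.6  99.4]
   tri [509.7  16.7  94.7]
rack scene [363.1 271.9] 0.77 depthpt [568.3 391.4 166.8]
rack side [208.2 291.8] 0.86 depthpt [487.6 372.8   5. ]
   tri [488.3 375.2   4.7]
spindle scene [187.2 114.5] 0.86 depthpt [ 475.6 -329.4   15.2]
spindle side [338.5 157.4] 0.63 depthpt [ 468.1 -340.3   16.8]
   tri [ 470.4 -338.7   11.5]
spindle_tip scene [21
[... 1294 characters left out ...]
i [480.2 265.7 349.3]
reel_black_centre scene [373.2 242.5] 0.73 depthpt [470.8 358.5 121.2]
reel_black_centre side [219.2 269.9] 0.93 depthpt [452.3 360.2 114. ]
   tri [459.  354.9 101.9]
reel_green_centre scene [371.  284.1] 0.62 depthpt [550.3 416.8 108.4]
reel_green_centre side [180.1 271.1] 0.81 depthpt [529.9 422.  116.5]
   tri [543.1 413.8  95.7]
reel_orange_centre scene [283.9 195.1] 0.73 depthpt [525.6 122.7 118.7]
reel_orange_centre side [251.7 206.8] 0.9 depthpt [521.  122.1 109.4]
   tri [521.3 120.2 108.9]
reel_yellow_centre scene [256.4 172.5] 0.66 depthpt [522.7  22.3 110.5]
reel_yellow_centre side [271.7 191.6] 0.77 depthpt [511.   31.9 107.3]
   tri [517.2  18.5  96.4]
2.1
```

View pics/scene0.png

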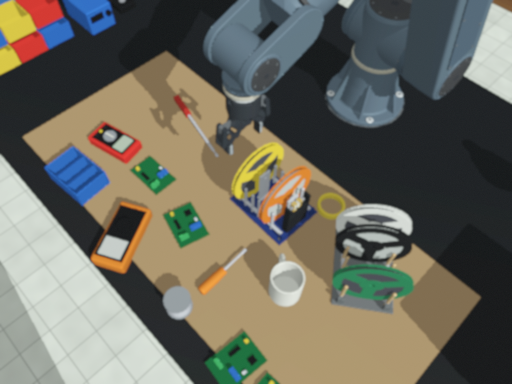

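View pics/side0.png

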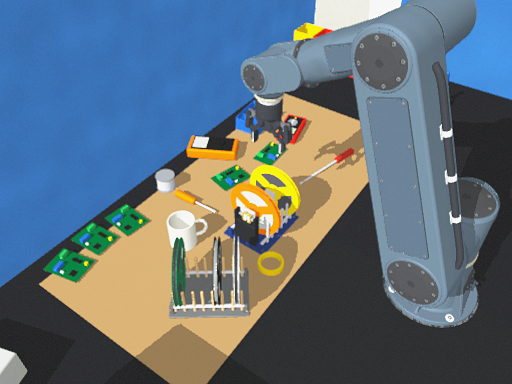

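The picture shows yellow in the entry-side bay (260,170), orange in the catch-side bay (288,195), and the rack holding white, black and green with one free slot between black and green. The spindle lies at (180,100) to (217,157). I'll measure next with the wrist camera, using half-turn pairs so a hand-eye offset cancels.

```bash
cat >> h.py <<'E'
def down(yaw):  # tool z down, tool y axis (closing) along world angle yaw
    y=np.array([np.cos(yaw),np.sin(yaw),0]); z=np.array([0,0,-1.]); return np.c_[np.cross(y,z),y,z]
E
cat > b.py <<'E'
from h import *
np.set_printoptions(precision=2,suppress=True)
o=arm.observe(); print(np.array(o['tool_rot']))
import pickle
S={}
def shot(k,p,yaw):
    try: arm.move_to(p,down(yaw))
    except arm.PlanningError as e: print(k,'fail',e); return
    o=arm.observe(); f=eyes.grab_frame('wrist'); S[k]=(f,o); save(f,k+'.png')
    c=cloud(f,o); print(k,o['t'],'camz',-(pose(f,o)[0].T@pose(f,o)[1]),'depth valid',(f['depth']>0).mean(), np.nanmin(c.reshape(-1,3),0),np.nanmax(c.reshape(-1,3),0))
h=np.pi/2
shot('spA',[495,-230,330],h+.0)
shot('spB',[495,-230,330],-h)
shot('diB',[520,70,420],-h)
shot('diA',[520,70,420],h)
shot('raA',[490,375,400],.66)
shot('raB',[490,375,400],.66-np.pi)
print(S['diA'][0]['tool_from_camera'])
pickle.dump(S,open('S.pkl','wb'))
cv2.imwrite('pics/w1.png',cv2.resize(np.vstack([np.hstack([S[k][0]['img'] for k in S if k[2]==e and k[:2]!='sp']) for e in 'AB']),(800,600))[:,:,::-1])
E
python3 b.py
```

```text
[[-0.  1.  0.]
 [ 1.  0.  0.]
 [ 0.  0. -1.]]
spA 3.85 camz [ 426.03 -229.94  453.85] depth valid 0.9959920247395834 [ 257.71 -726.49   -3.14] [934.76 235.16 409.93]
spB 6.55 camz [ 563.   -230.22  453.96] depth valid 0.9960683186848959 [  51.98 -697.84   -2.84] [729.12 267.96 410.53]
diB 7.8 camz [588.14  68.91 543.45] depth valid 0.9963226318359375 [ -24.37 -490.88   -3.81] [787.64 666.72 499.87]
diA 10.5 camz [450.93  69.77 543.95] depth valid 0.9960683186848959 [ 249.39 -789.06 -584.91] [1559.82  927.06  500.09]
raA 11.85 camz [447.71 428.32 524.04] depth valid 0.9961496988932291 [ -10.69 -310.82 -595.66] [1560.64  830.9   480.2 ]
raB 12.15 camz [447.71 428.44 524.08] depth valid 0.9960734049479166 [ -10.96 -310.37 -593.34] [1560.13  830.79  480.2 ]
[[   0.     -0.96   -0.27   69.06]
 [   1.      0.     -0.     -0.23]
 [   0.     -0.27    0.96 -123.95]
 [   0.      0.      0.      1.  ]]
```

View pics/w1.png

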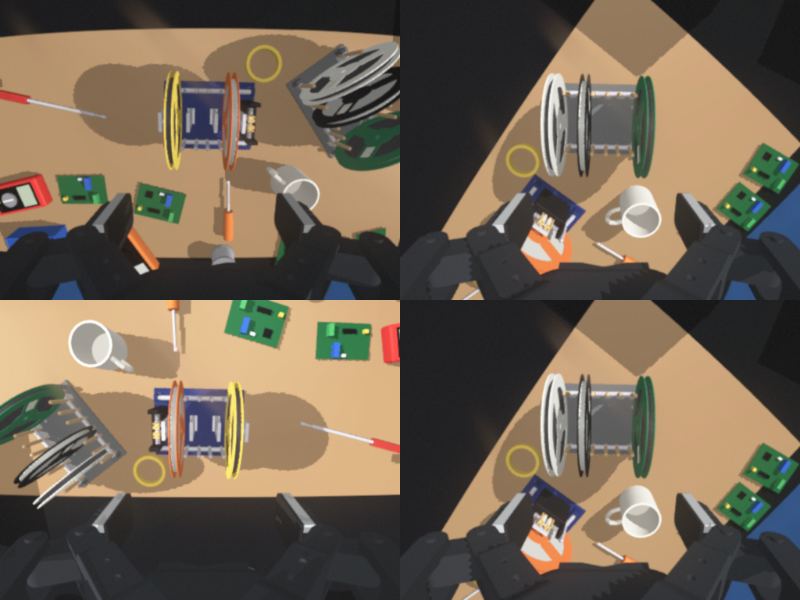

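```bash
cat > c.py <<'E'
from h import *
import pickle
np.set_printoptions(precision=2,suppress=True)
S=pickle.load(open('S.pkl','rb')); print(S['diA'][0]['fx'])
def topmap(k,c,yaw,W=260,s=1.5):
    C=cloud(*S[k]).reshape(-1,3); C=C[~np.isnan(C[:,0])]
    ex=np.array([np.sin(yaw),-np.cos(yaw)]);ey=np.array([np.cos(yaw),np.sin(yaw)])
    d=C[:,:2]-c; L=np.c_[d@ex,d@ey,C[:,2]]
    L=L[(abs(L[:,0])<W/2)&(abs(L[:,1])<W/2)&(L[:,2]<215)]
    n=int(W*s); I=np.zeros((n,n)); 
    o=np.argsort(L[:,2]); q=L[o]
    I[((W/2-q[:,0])*s).astype(int).clip(0,n-1),((q[:,1]+W/2)*s).astype(int).clip(0,n-1)]=q[:,2].clip(0)
    return L,cv2.applyColorMap((I/200*255).astype(np.uint8),cv2.COLORMAP_JET)
L1,a=topmap('diA',[519,70],1.55);L2,b=topmap('diB',[519,70],1.55);L3,c=topmap('raA',[488,373],.66);
a=cv2.resize(np.vstack([np.hstack([a,b]),np.hstack([c,c*0])]),(600,600),interpolation=cv2.INTER_NEAREST); cv2.imwrite('pics/top.png',a)
for L in (L1,L2,L3):
    print('hist z', np.histogram(L[:,2],bins=np.arange(-5,205,6))[0])
E
python3 c.py
```

```text
309.22582810800566
hist z [4461 8387  974  151  191  669  156  114  122  118   99  135  151  147
  206  476  196  215  206  328  729  218  213  231  239  205  213  278
  317  523  691  274  165    0]
hist z [4400 8612 1098  155  205  600  158  130  112  102  137  166  110  129
  241  418  228  211  189  349  710  178  245  216  223  193  195  266
  328  492  696  263  195    0]
hist z [3789 8519 1072   40   96  642  159  162  140  169  175  195  206  199
  235  421  224  193  175  242  232  382  413  407  413  404  439  423
  651  829 1188  517  293    0]
```

View pics/top.png

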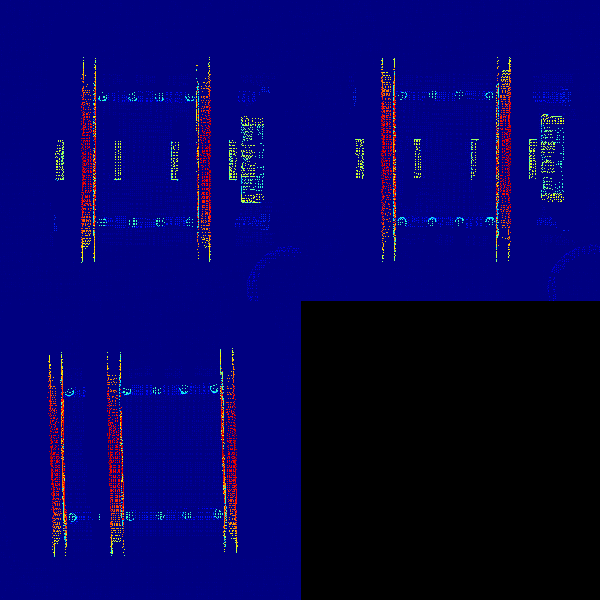

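```bash
cat > d.py <<'E'
from h import *
import pickle
from scipy.optimize import least_squares
np.set_printoptions(precision=2,suppress=True)
S=pickle.load(open('S.pkl','rb'))
def pts(k):
    C=cloud(*S[k]).reshape(-1,3); return C[~np.isnan(C[:,0])]
def loc(C,p):
    x,y,a=p; d=C[:,:2]-[x,y]; return np.c_[d@[np.sin(a),-np.cos(a)],d@[np.cos(a),np.sin(a)],C[:,2]]
def fit(C,p0,ys,plates,reels):
    D=np.array([[sx*55,y+e*11.75] for sx in(-1,1) for y in ys for e in(-1,1)])
    L0=loc(C,p0); C=C[(abs(L0[:,0])<80)&(abs(L0[:,1])<115)]
    p=np.array(p0,float)
    for it in range(6):
        r=8 if it<3 else 6
        L=loc(C,p); m=(L[:,2]>83.5)&(L[:,2]<90)
        for yr in reels: m&=abs(L[:,1]-yr)>8.2 if it>2 else m
        dd=np.linalg.norm(L[:,None,:2]-D[None],axis=2); m&=(dd.min(1)<r)
        Cd=C[m]; idx=dd[m].argmin(1)
        # blob centroids
        M=[];T=[];W=[]
        for i in range(len(D)):
            q=Cd[idx==i]
            if len(q)>=8: M.append(((q[:,:2].max(0)+q[:,:2].min(0))/2).tolist()+[0]);T.append(D[i]);W.append(1)
        M=np.array(M);T=np.array(T)
        ex=[]
        if plates:
            for y in(-75,-25,25,75):
                q=C[(L[:,2]>113)&(L[:,2]<119)&(abs(L[:,1]-y)<9)&(abs(L[:,0])<25)]
                if len(q)>30: ex.append((q,y))
        def res(p):
            r=list((loc(M,p)[:,:2]-T).ravel()) if len(M) else []
            for q,y in ex:
                l=loc(q,p); b=cv2.minAreaRect(l[:,:2].astype(np.float32))[0]
                r+=[2*(l[:,1].mean()-y),(l[:,0].max()+l[:,0].min())/2]
                A=np.c_[l[:,0],np.ones(len(l))]; r.append(20*np.linalg.lstsq(A,l[:,1],rcond=None)[0][0])
            return np.array(r)
        s=least_squares(res,p,loss='soft_l1',x_scale=[1,1,.01]); p=s.x
    print('  ndowels',len(M),'nplates',len(ex)); print('  ',np.round(res(p),1))
    return p
R={}
for k in('diA','diB'):
    R[k]=fit(pts(k),[519,70,1.55],[-50,0,50],True,[-50,50]); print(k,R[k])
R['raA']=fit(pts('raA'),[488,373,.63],[-75,-25,25,75],False,[-75,-25,75]); print('raA',R['raA'])
dm=(R['diA']+R['diB'])/2; print('disp',dm,'A-B',R['diA']-R['diB'])
# offset of camera in tool frame from A/B
for k in('diA','diB'): print(np.array(S[k][1]['tool_rot']).T[:2,:2]@(R[k]-dm)[:2])
def reels(k,p,ys):
    L=loc(pts(k),p)
    for y in ys:
        for z0,z1 in((178,188.5),(150,175),(115,140)):
            q=L[(L[:,2]>z0)&(L[:,2]<z1)&(abs(L[:,1]-y)<16)&(abs(L[:,0])<85)]
            if len(q): print('  ',k,y,z0,len(q),'y',np.percentile(q[:,1],[3,50,97]),'x mid',(q[:,0].max()+q[:,0].min())/2)
        q=L[(abs(L[:,1]-y)<16)&(abs(L[:,0])<20)]; print('    top z',np.percentile(q[q[:,2]>150][:,2],[50,98]))
reels('diA',dm,[-50,50]);reels('diB',dm,[-50,50]);reels('raA',R['raA'],[-75,-25,75])
print(S['raA'][1]['qpos'],S['raA'][1]['tool_rot'])
E
python3 d.py
```

```text
ndowels 8 nplates 4
   [ 0.5 -0.   0.7  0.   0.2  0.3  1.1 -0.2 -0.   0.4 -0.6 -0.1 -0.6 -0.7
 -0.1  0.2 -0.5  0.   0.  -0.3 -0.2 -0.5 -0.1 -0.5  0.   2.3 -0.3 -0.2]
diA [511.05  66.55   1.55]
  ndowels 8 nplates 4
   [ 0.5  0.3  0.4  0.   0.1 -0.4 -0.1 -0.7 -0.7  0.   0.3 -0.3  0.6  0.1
 -0.5 -0.3  0.1 -0.2 -0.   0.2 -0.3 -0.2 -0.8 -0.3  0.   1.8  0.2  0.3]
diB [511.75  66.31   1.55]
  ndowels 10 nplates 0
   [ 0.7 -0.2  0.7  0.   0.5  0.2  0.6  0.1  0.5 -0.1 -0.7  0.3 -0.8 -0.
 -0.4 -0.  -0.6 -0.1 -0.6 -0.2]
raA [481.81 370.81   0.64]
disp [511.4   66.43   1.55] A-B [-0.7   0.24 -0.  ]
[0.35 0.12]
[0.35 0.12]
   diA -50 178 315 y [-55.94 -51.02 -44.07] x mid -1.1467427842412725
   diA -50 150 717 y [-55.63 -50.23 -44.16] x mid -0.8535802090457949
   diA -50 115 399 y [-55.1  -44.42 -44.13] x mid 0.23454887935069024
    top z [467.79 490.9 ]
   diA 50 178 282 y [43.76 51.81 55.62] x mid -1.103786309821345
   diA 50 150 663 y [43.72 50.11 55.51] x mid -1.105289114466224
   diA 50 115 377 y [43.22 44.31 55.06] x mid -0.49588047193893914
    top z [467.24 489.7 ]
   diB -50 178 312 y [
[... 535 characters left out ...]
74.14 -68.13] x mid -0.5636616980855393
   raA -75 115 638 y [-79.51 -69.08 -68.02] x mid -0.33792856477010247
    top z [448.86 462.09]
   raA -25 178 317 y [-30.09 -24.23 -18.12] x mid -0.22411298739393004
   raA -25 150 664 y [-29.63 -24.46 -18.18] x mid -0.47327613970398374
   raA -25 115 292 y [-29.11 -18.79 -18.18] x mid -0.18619549358706422
    top z [458.57 477.64]
   raA 75 178 369 y [68.59 77.22 80.72] x mid 0.460120803183635
   raA 75 150 842 y [68.55 74.37 79.78] x mid 0.7341569533733008
   raA 75 115 546 y [67.93 69.05 79.31] x mid 0.0019395124155963117
    top z [449.41 469.82]
[ 0.58  0.38  1.25 -0.    1.51 -0.08] [[-0.61  0.79  0.  ]
 [ 0.79  0.61 -0.  ]
 [-0.    0.   -1.  ]]
```

```bash
sed -n '/^R={}/,$!p' d.py > fitlib.py
cat >> d.py <<'E'
import json; json.dump(dict(di=list(dm),ra=[R['raA'][0]+.12,R['raA'][1]-.35,R['raA'][2]]),open('P.json','w'))
E
python3 d.py >/dev/null; cat P.json
cat > t.py <<'E'
from h import *
import json,sys
np.set_printoptions(precision=2,suppress=True)
P=json.load(open('P.json'))
def W(fr,x,y,z):
    X,Y,a=P[fr]; return np.array([X+x*np.sin(a)+y*np.cos(a),Y-x*np.cos(a)+y*np.sin(a),z])
HI,GZ,OP=385,174,0.45
def fz(): return np.array(arm.observe()['wrist_force'])
def pick(fr,y):
    rot=down(P[fr][2]); arm.move_to(W(fr,0,y,HI if arm.observe()['tool_pos'][2]>300 else 260),rot)
    arm.command_gripper(OP)
    arm.servo_line(W(fr,0,y,210),v=250); arm.servo_line(W(fr,0,y,GZ),v=90)
    print('at grasp F',fz()); arm.command_gripper(0,f_grip=50)
    o=arm.observe(); print('grip',o['opening'],o['gripper_force'],fz())
    assert o['opening']>.08
    arm.servo_line(W(fr,0,y,240),v=100); arm.servo_line(W(fr,0,y,HI),v=250); print('held',arm.observe()['opening'],fz())
def place(fr,y):
    rot=down(P[fr][2])
    arm.servo_line(W(fr,0,y,HI),v=220,rot=rot); arm.dwell(.3); f0=fz()
    arm.servo_line(W(fr,0,y,240),v=200); 
    for z in (232,224,216,205,190,GZ+.5):
        arm.servo_line(W(fr,0,y,z),v=70); f=fz()-f0
        if np.linalg.norm(f)>6: print('z',z,'dF',f)
        if abs(f[2])>25: print('BLOCKED'); sys.exit()
    print('down dF',fz()-f0); arm.command_gripper(OP); print('released',arm.observe()['opening'])
    arm.servo_line(W(fr,0,y,230),v=150); arm.servo_line(W(fr,0,y,HI),v=250)
def transfer(a,ya,b,yb): pick(a,ya); place(b,yb); print('t',arm.observe()['t'])
E
cat > m1.py <<'E'
from t import *
transfer('di',50,'ra',25)
arm.move_to(W('ra',-40,0,400),down(P['ra'][2]))
o=arm.observe();f=eyes.grab_frame('wrist');g=eyes.grab_frame('scene')
cv2.imwrite('pics/m1.png',np.hstack([f['img'],g['img']])[:,:,::-1][:, :])
cv2.imwrite('pics/m1.png',cv2.resize(cv2.imread('pics/m1.png'),(800,300)))
E
python3 m1.py
```

```text
{"di": [511.3998994485246, 66.43048940904265, 1.5521489035656981], "ra": [481.92505549173967, 370.4638719629966, 0.6368667819124617]}at grasp F [0.71 0.22 0.37]
grip 0.12921046440854742 51.882986426353455 [-0.4   0.48  5.07]
held 0.13099406002220343 [-0.89  0.3  -2.15]
down dF [-1.    0.61  5.6 ]
released 0.44831960994831815
t 23.2833
```

View pics/m1.png

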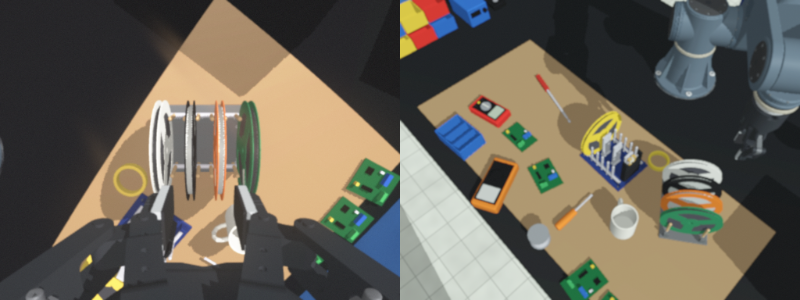

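Orange now stands between black and green at (220,150). The other four transfers follow the same way.

```bash
cat > m2.py <<'E'
from t import *
transfer('ra',-75,'di',50)
transfer('di',-50,'ra',-75)
transfer('ra',-25,'di',0)
transfer('ra',75,'di',-50)
import pickle
from fitlib import pts,fit,S,loc
arm.move_to([511,66,420],down(np.pi/2)); S['x']=(lambda o:(eyes.grab_frame('wrist'),o))(arm.observe())
arm.move_to([500,-230,330],down(np.pi/2)); S['spA']=(lambda o:(eyes.grab_frame('wrist'),o))(arm.observe())
g=eyes.grab_frame('scene')
pickle.dump(S,open('S.pkl','wb'))
cv2.imwrite('pics/m2.png',cv2.resize(np.vstack([np.hstack([S['x'][0]['img'],S['spA'][0]['img']]),np.hstack([g['img'],g['img']*0])]),(800,600))[:,:,::-1])
L=loc(pts('x'),P['di'])
for y in(-50,0,50):
    for z0,z1 in((178,188.5),(115,140)):
        q=L[(L[:,2]>z0)&(L[:,2]<z1)&(abs(L[:,1]-y)<16)&(abs(L[:,0])<85)]
        print(y,z0,len(q),np.percentile(q[:,1],[3,97]),'x',(q[:,0].max()+q[:,0].min())/2,'maxz',q[:,2].max())
print(arm.observe()['t'])
E
python3 m2.py
```

```text
at grasp F [-0.22  0.55  0.85]
grip 0.13064523837434244 51.73780560493469 [0.22 0.19 4.63]
held 0.1368086700660537 [ 0.23 -0.87 -1.06]
z 174.5 dF [ 1.63 -0.5   6.15]
down dF [ 1.63 -0.5   6.15]
released 0.4501504402132474
t 33.5667
at grasp F [-0.26 -0.28  0.49]
grip 0.12949812748291067 51.83258414268494 [-0.52  0.4   4.7 ]
held 0.13431436054973733 [-0.92  0.24 -2.3 ]
z 174.5 dF [-0.38  1.32  8.48]
down dF [-0.38  1.32  8.48]
released 0.45215147388880256
t 43.8583
at grasp F [0.5  0.26 0.29]
grip 0.12786157514063543 51.838526129722595 [1.13 0.76 3.9 ]
held 0.1324802016789279 [-0.12  0.63 -1.73]
z 174.5 dF [1.07 0.92 7.18]
down dF [1.07 0.92 7.18]
released 0.4518303737621855
t 53.85
at grasp F [0.87 0.54 0.12]
grip 0.13137898086974126 51.63866400718689 [-0.66 -0.75  4.38]
held 0.133382062562063 [-0.34 -1.07 -1.83]
z 174.5 dF [ 0.39 -0.98  7.89]
down dF [ 0.39 -0.98  7.89]
released 0.4568036823244762
t 65.325
-50 178 305 [-56.2  -44.39] x -1.1937291467830313 maxz 188.44831344079876
-50 115 379 [-55.5  -44.41] x -0.20343298762422535 maxz 139.9918927138104
0 178 207 [-5.75  5.91] x -1.9024458505864956 maxz 188.49965018969036
0 115 71 [-5.07  5.07] x -2.623939189855811 maxz 139.55854679053743
50 178 282 [43.93 55.8 ] x -1.6210185209808259 maxz 188.4713193588103
50 115 408 [43.5  55.14] x -0.15735229140628348 maxz 139.87371730959003
67.0083
```

View pics/m2.png

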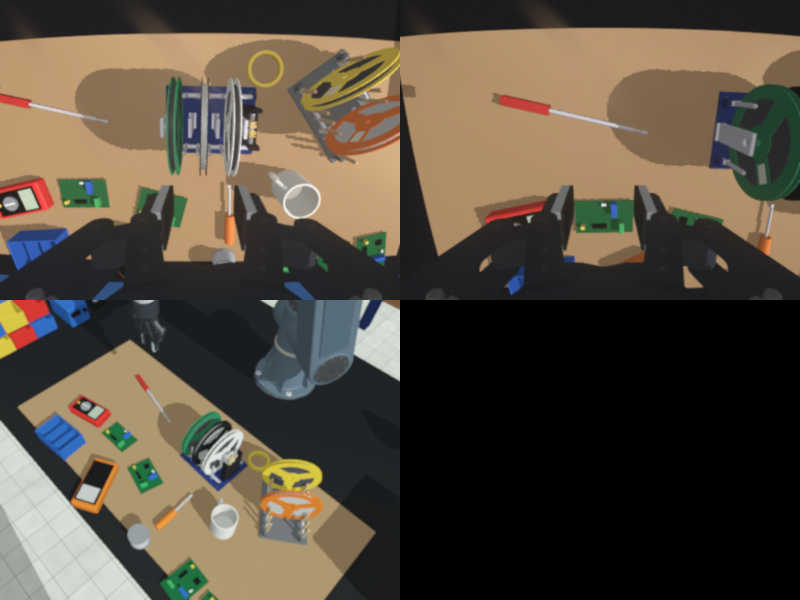

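All three reels stand in the dispenser, yellow and orange are in the rack, and the spindle lies at (497,98)–(648,133) in the right view. Next I'll measure the spindle.

```bash
cat > sp.py <<'E'
from h import *
import pickle
np.set_printoptions(precision=3,suppress=True)
def spindle(f,o):
    C=cloud(f,o)-np.append(np.array(o['tool_rot'])[:2,:2]@[.35,.12],0); hsv=cv2.cvtColor(f['img'],cv2.COLOR_RGB2HSV)
    red=((hsv[...,0]<8)|(hsv[...,0]>172))&(hsv[...,1]>140)&(C[...,2]>14)&(C[...,2]<24)
    n,lab,st,_=cv2.connectedComponentsWithStats(red.astype(np.uint8))
    for i in 1+np.argsort(-st[1:,4])[:3]:
        m=lab==i; q=C[m]; (c,wh,ang)=cv2.minAreaRect(q[:,:2].astype(np.float32))
        w,h=sorted(wh); 
        if 60<h<110 and w<30: break
    else: return None
    zt=np.median(q[:,2]); d=np.linalg.svd(q[:,:2]-q[:,:2].mean(0),full_matrices=False)[2][0]
    # shaft: points z 3..16 along the axis beyond grip
    if d[1]<0: d=-d
    n_=np.array([-d[1],d[0]]); c=np.array(c); P=C.reshape(-1,3); u=(P[:,:2]-c)@d; v=(P[:,:2]-c)@n_
    s=(u>55)&(u<240)&(abs(v)<12)&(P[:,2]>7)&(P[:,2]<20); 
    k=np.polyfit(u[s],v[s],1); d2=d+n_*k[0]; d2/=np.linalg.norm(d2)
    print('grip rect',w,h,'ztop',zt,'c',c,'grip dir',d,'shaft dir',d2,'off',k,'n',s.sum(),'u range',u[s].min(),u[s].max(),'shaft z',np.percentile(P[s][:,2],[50,95]))
    return c,d,d2
if __name__=='__main__':
    S=pickle.load(open('S.pkl','rb')); f,o=S['spA']; print(spindle(f,o))
    f=eyes.grab_frame('wrist');o=arm.observe()
    for q in('spindle','spindle_tip'):
        r=eyes.place_of(f,q); print(q,r[0]['score'],atz(f,r[0]['pixel'],9,o))
    print(spindle(f,o))
E
python3 sp.py
```

```text
grip rect 18.30147933959961 88.53092193603516 ztop 18.31957495724009 c [ 460.499 -372.649] grip dir [0.229 0.973] shaft dir [0.227 0.974] off [0.002 0.706] n 657 u range 55.58207194369697 231.20684280235938 shaft z [12.317 14.074]
(array([ 460.499, -372.649]), array([0.229, 0.973]), array([0.227, 0.974]))
spindle 0.87 [ 468.522 -326.582    9.   ]Traceback (most recent call last):
  File "sp.py", line 25, in <module>
    r=eyes.place_of(f,q); print(q,r[0]['score'],atz(f,r[0]['pixel'],9,o))
                                  ~^^^
IndexError: list index out of range
```

```bash
cat > m3.py <<'E'
from t import *
from sp import spindle
f=eyes.grab_frame('wrist');o=arm.observe(); c,d,d2=spindle(f,o)
yaw=np.arctan2(d2[1],d2[0])-np.pi/2; g=c-10*d2
arm.move_to([*g,120],down(yaw)); arm.command_gripper(.6)
arm.servo_line([*g,50],v=150); f0=fz(); arm.servo_line([*g,21],v=50); print('dF',fz()-f0)
arm.command_gripper(0,f_grip=100); o=arm.observe(); print('grip',o['opening'],o['gripper_force'],fz()-f0,np.array(o['tool_pos']))
arm.servo_line([*g,60],v=60)
X,Y,a=P['di']; rot=down(a-np.pi/2)
arm.servo_line([*W('di',0,-370,0)[:2],112],v=150,rot=rot); arm.dwell(.3)
o=arm.observe(); print(np.array(o['tool_pos']),o['opening'],o['t'],fz()-f0)
import pickle; F={n:eyes.grab_frame(n) for n in('scene','side','wrist')}; pickle.dump((F,o),open('F.pkl','wb'))
T={}
for q in('spindle_tip','spindle','entry_hole'):
    for n in('scene','side'):
        r=eyes.place_of(F[n],q)
        if r: T[q,n]=ray(F[n],r[0]['pixel'])
    if (q,'scene') in T and (q,'side') in T: print(q,tri([T[q,'scene'],T[q,'side']]))
print('expected tip',W('di',0,-370+242,100),'origin',W('di',0,-315,100),'hole',W('di',0,-78,100))
# wrist: shaft/grip height in tool frame
C=cloud(F['wrist'],o).reshape(-1,3); X,Y,a=P['di']; dd=C[:,:2]-[X,Y]; L=np.c_[dd@[np.sin(a),-np.cos(a)],dd@[np.cos(a),np.sin(a)],C[:,2]]
for lo in range(-318,-100,15):
    q=L[(abs(L[:,0])<14)&(L[:,1]>lo)&(L[:,1]<lo+15)&(L[:,2]>70)&(L[:,2]<130)]
    if len(q)>8: print(lo,len(q),'x',np.percentile(q[:,0],[2,98]),'ztop',np.percentile(q[:,2],95))
crops=[F[n]['img'] for n in F]
cv2.imwrite('pics/m3.png',cv2.resize(np.vstack([np.hstack(crops[:2]),np.hstack([crops[2],crops[2]*0])]),(800,600))[:,:,::-1])
E
python3 m3.py
```

```text
grip rect 18.561872482299805 89.09380340576172 ztop 18.337672011042095 c [ 459.986 -373.022] grip dir [0.228 0.974] shaft dir [0.228 0.974] off [-0.     0.473] n 655 u range 55.01231956104872 231.44595686710903 shaft z [12.309 13.964]
dF [ 0.811 -0.361  0.306]
grip 0.17645457748639823 98.49501371383667 [-0.129  0.654  4.446] [ 457.918 -382.937   21.681]
[ 504.202 -303.829  111.703] 0.17557711449777488 72.5917 [ 0.117 -0.861 -2.391]
spindle_tip [600.574 183.088 177.538]
spindle [ 504.614 -262.013   89.075]
expected tip [509.013 -61.547 100.   ] origin [ 505.526 -248.515  100.   ] hole [509.945 -11.556 100.   ]
-318 951 x [-8.87  7.17] ztop 108.74764429774396
-303 712 x [-4.393  3.161] ztop 103.94545700062172
-288 767 x [-4.718  3.054] ztop 103.9876416047843
-273 788 x [-4.632  3.371] ztop 103.91859895715925
```

View pics/m3.png

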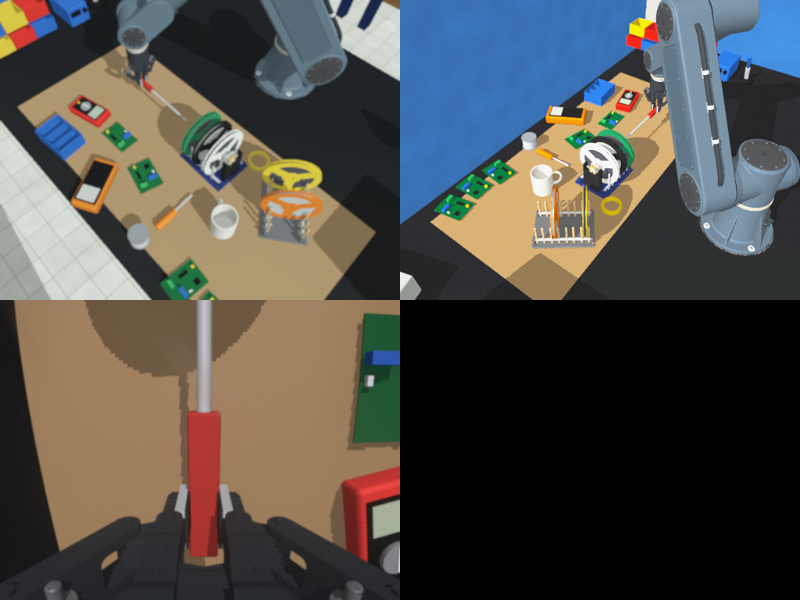

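The grasp is straight: shaft axis at z≈100, level, and 0.8 mm off in x, which I'll correct. Threading with force feedback.

```bash
cat > m4.py <<'E'
from t import *
X,Y,a=P['di']; R=np.array([[np.sin(a),-np.cos(a),0],[np.cos(a),np.sin(a),0],[0,0,1]])
ax,az=0.8,0.
arm.servo_line(W('di',ax,-345,112),v=60); arm.dwell(.3); f0=fz(); print('start')
y=-345
while y<-131:
    y+=6 if y<-165 else 3
    arm.servo_line(W('di',ax,y,112+az),v=50)
    f=R@(fz()-f0); o=arm.observe(); p=R@(np.array(o['tool_pos'])-[X,Y,0])
    if np.abs(f).max()>2.5: print('y',y,'actual',p,'F',f,'adj',round(ax,2),round(az,2),'op',round(o['opening'],3))
    if abs(f[0])>2: ax=np.clip(ax+.05*f[0],-1.5,3)
    if abs(f[2])>2: az=np.clip(az+.05*f[2],-2.5,2.5)
    if -f[1]>(15 if y<-165 else 40): print('STOP',y); break
print('t',o['t'],y,ax,az)
E
python3 m4.py
```

```text
start
y -156 actual [   0.87 -156.12  112.06] F [ 0.14 -4.16  1.12] adj 0.8 0.0 op 0.183
y -141 actual [   0.72 -140.56  111.95] F [0.69 3.84 0.5 ] adj 0.8 0.0 op 0.183
y -132 actual [   0.91 -133.09  112.04] F [ -0.39 -11.93  -0.4 ] adj 0.8 0.0 op 0.18
y -129 actual [   1.05 -132.82  112.19] F [ -3.05 -35.43  -1.74] adj 0.8 0.0 op 0.181
t 84.9083 -129 0.6474015287636118 0.0
```

Fully home against the plate, and the drop in force shows the jaws snapped shut. I'll ease the push, dwell and check before letting go.

```bash
cat > m5.py <<'E'
from t import *
arm.servo_line(W('di',.8,-132,112),v=20); arm.dwell(1.0); print(fz())
def views(tag):
    f=eyes.grab_frame('wrist');o=arm.observe();s=eyes.grab_frame('scene');d=eyes.grab_frame('side')
    C=cloud(f,o); X,Y,a=P['di']; dd=C[...,:2]-[X,Y]; y=dd@[np.cos(a),np.sin(a)]; x=dd@[np.sin(a),-np.cos(a)]
    hsv=cv2.cvtColor(f['img'],cv2.COLOR_RGB2HSV); m=((hsv[...,0]<8)|(hsv[...,0]>172))&(hsv[...,1]>140)&(abs(x)<20)&(abs(C[...,2]-100)<20)
    print(tag,'red grip y',np.percentile(y[m],[1,99]),'x',np.percentile(x[m],[1,99]),'ztop',np.percentile(C[...,2][m],90))
    big=lambda g,c:cv2.resize(g['img'][c[1]:c[1]+150,c[0]:c[0]+200],(400,300),interpolation=cv2.INTER_CUBIC)
    cv2.imwrite('pics/%s.png'%tag,np.vstack([np.hstack([cv2.resize(f['img'],(400,300)),big(s,(180,110))]),np.hstack([big(d,(180,130)),cv2.resize(s['img'],(400,300))])])[:,:,::-1])
views('hold')
f=fz(); arm.command_gripper(.45); arm.dwell(.3); print('rel',arm.observe()['opening'],fz())
arm.servo_line(W('di',.8,-134,170),v=80); arm.servo_line(W('di',0,-170,300),v=200)
arm.dwell(.5); views('rel'); print(arm.observe()['t'])
E
python3 m5.py
```

```text
[ -0.44 -12.25  -2.03]
hold red grip y [-165.98  -79.96] x [-8.31  8.76] ztop 109.41119056022586
rel 0.4482187110729879 [ 0.28  0.4  -0.07]
rel red grip y [-167.21  -80.53] x [-8.5  8.1] ztop 107.2024813643904
89.3583
```

View pics/rel.png

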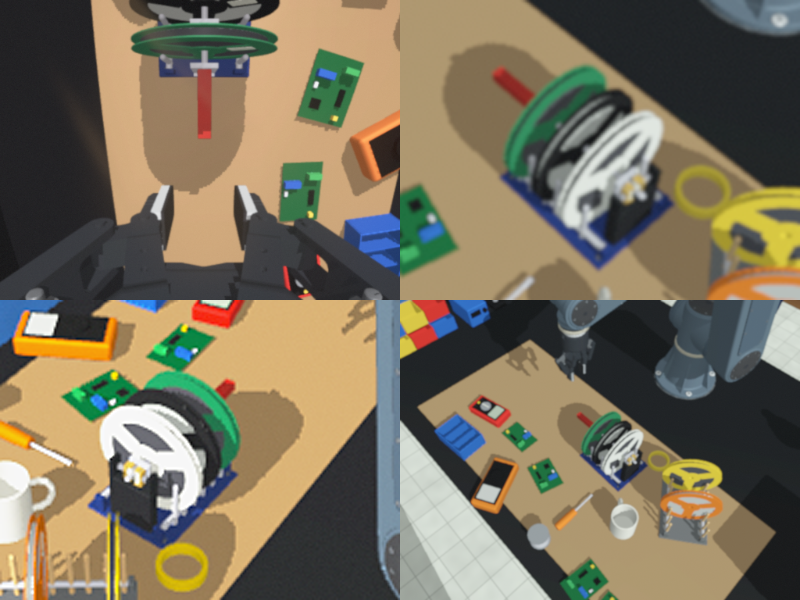

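The spindle is threaded through everything. I'll look closer at the gap between grip and plate before handing in.

```bash
cat > m6.py <<'E'
from t import *
arm.servo_line(W('di',0,-105,245),v=150); arm.command_gripper(1.0); arm.dwell(.3)
f=eyes.grab_frame('wrist');o=arm.observe(); C=cloud(f,o); X,Y,a=P['di']; dd=C[...,:2]-[X,Y]; y=dd@[np.cos(a),np.sin(a)]-.35; x=dd@[np.sin(a),-np.cos(a)]
m=(abs(x)<6)&(y>-120)&(y<-60)&(C[...,2]>85)&(C[...,2]<125)
i=np.argsort(y[m]); s=np.c_[y[m],C[...,2][m]][i]
for lo in np.arange(-92,-68,1): 
    q=s[(s[:,0]>=lo)&(s[:,0]<lo+1)]; print(lo,len(q),np.median(q[:,1]) if len(q) else '')
u,v=proj(f,W('di',0,-90,105),o)[0].astype(int); u=np.clip(u,80,432);v=np.clip(v,60,324)
cv2.imwrite('pics/gap.png',cv2.resize(f['img'][v-60:v+60,u-80:u+80],(800,600),interpolation=cv2.INTER_CUBIC)[:,:,::-1])
E
python3 m6.py
```

```text
-92 15 107.21259412234208
-91 14 106.95710820074001
-90 14 106.77532399184108
-89 17 106.56261933283798
-88 16 106.76947933245614
-87 19 106.90268870480946
-86 17 107.2180999048818
-85 15 106.99223768295766
-84 14 106.57429277004728
-83 13 106.88249492461046
-82 16 107.26036921845022
-81 20 106.78287629419219
-80 6 107.82962756880087
-79 0 
-78 16 116.40039692642952
-77 20 116.08234829502021
-76 21 116.92083428474996
-75 14 116.65066056786142
-74 15 116.00028515986413
-73 61 108.81259147881468
-72 13 101.60680004241689
-71 11 101.27977961352416
-70 11 100.92709597050337
-69 10 101.62170006366382
```

View pics/gap.png

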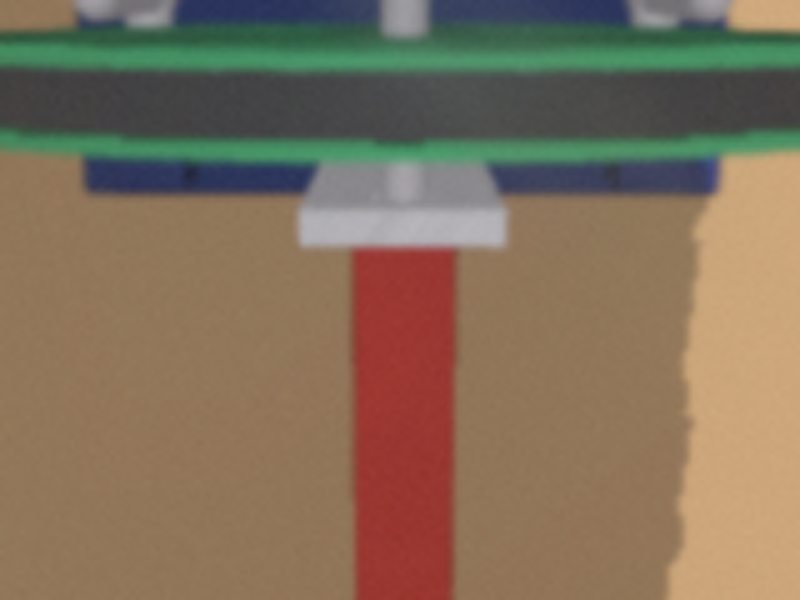

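```bash
cat > m7.py <<'E'
from t import *
arm.servo_line(W('di',0,-105,300),v=150);arm.servo_line(W('di',0,-190,230),v=150); arm.dwell(.3)
f=eyes.grab_frame('wrist');o=arm.observe(); C=cloud(f,o); X,Y,a=P['di']; dd=C[...,:2]-[X,Y]; y=dd@[np.cos(a),np.sin(a)]-.35
u=int(proj(f,W('di',0,-100,107),o)[0][0])
v0=int(proj(f,W('di',0,-70,116),o)[0][1])
print('exp rows: home edge z107',proj(f,W('di',0,-78,107),o)[0],'1mm/px',proj(f,W('di',0,-79,107),o)[0],'plate top edge',proj(f,W('di',0,-78,116),o)[0])
for v in range(max(v0-2,0),v0+22): print(v,f['img'][v,u],round(float(y[v,u]),1),round(float(C[v,u,2]),1))
E
python3 m7.py
```

```text
exp rows: home edge z107 [261.27  52.58] 1mm/px [261.27  53.99] plate top edge [261.3   50.26]
36 [153 152 156] -65.7 102.5
37 [154 152 157] -66.2 101.7
38 [154 151 156] -67.0 101.8
39 [154 153 157] -67.7 102.1
40 [155 153 158] nan nan
41 [160 157 162] -69.1 101.8
42 [168 165 171] -72.8 116.4
43 [170 169 174] -73.5 116.5
44 [173 171 177] -74.3 117.1
45 [172 171 176] -74.6 115.0
46 [175 172 180] -75.3 115.3
47 [174 172 179] -76.2 116.2
48 [175 174 179] -77.1 117.4
49 [172 170 177] -77.4 115.6
50 [152 151 157] -78.3 116.8
51 [126 125 128] -78.1 111.6
52 [124 121 125] -78.3 109.2
53 [142 125 128] -77.7 101.6
54 [140  86  87] -79.0 104.9
55 [140  49  45] -79.9 106.0
56 [143  43  39] -80.6 106.1
57 [143  43  40] -81.7 108.1
58 [144  44  41] -82.3 107.4
59 [143  42  38] -82.6 104.9
```

The edges leave a possible 0.5–1 mm gap from the droop on release, so I'll nudge the grip's rear gently with closed fingers and measure again.

```bash
cat > m8.py <<'E'
from t import *
X,Y,a=P['di']; d=np.array([np.cos(a),np.sin(a),0])
arm.command_gripper(0,f_grip=30)
arm.servo_line(W('di',0,-205,230),v=150); arm.servo_line(W('di',0,-205,114),v=120); arm.dwell(.3); f0=fz(); y=-192
arm.servo_line(W('di',0,y,114),v=60)
while y<-172:
    y+=.7; arm.servo_line(W('di',0,y,114),v=20); f=(fz()-f0)@d
    if f<-1: print(round(y,1),round(f,1))
    if f<-14: break
arm.dwell(.5); arm.servo_line(W('di',0,-205,114),v=60); arm.servo_line(W('di',0,-205,230),v=150)
arm.servo_line(W('di',0,-190,230),v=150); arm.command_gripper(1.0); arm.dwell(.5)
f=eyes.grab_frame('wrist');o=arm.observe()
e=lambda yy,z: proj(f,W('di',0,yy,z),o)[0]
print('home',e(-78,107),'plate',e(-78,116)); u=int(e(-100,107)[0])
for v in range(48,58): print(v,f['img'][v,u-2:u+3].mean(0).round())
print(arm.observe()['t'])
E
python3 m8.py
```

```text
-178.7 -2.1
-178.0 -7.3
-177.3 -11.9
-176.6 -16.5
home [261.4   52.18] plate [261.43  49.84]
48 [173. 172. 178.]
49 [166. 164. 169.]
50 [136. 136. 140.]
51 [119. 117. 121.]
52 [128. 119. 123.]
53 [135. 104. 106.]
54 [140.  65.  65.]
55 [143.  44.  40.]
56 [143.  44.  39.]
57 [144.  44.  41.]
104.6333
```

```bash
python3 -c "
from station import arm
print(arm.job_done())"
```

```text
the job is handed in; nothing more can be done
None
```

The job is handed in at about 105 s of the 210 s allowed: green, black and white are in dispenser bays 1–3, yellow and orange are back in the rack, and the spindle is threaded home. The jaws read as closed on its neck from the push force dropping, since I took no direct jaw reading, and I held it 1 s before letting go.

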